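Release the cassette tray of a blot transfer unit with its button pair

ROBOT

A 6-joint arm with a two-finger parallel gripper is mounted at the origin on the work surface. World frame = base frame: x ahead of the robot, y to its left, z up, the work surface at z = 0. Lengths are in m, angles in degrees, forces in N, time in s.
With the tool pointing down it reaches from about 0.4 to 0.825 m from the base axis. Payload 7 kg.
Tool frame: the origin (TCP) lies at the centre of the arm's flange, where the gripper is bolted on; the fingertips stand 178 mm ahead of it and the grasp point (between the pads) lies ahead of it (ctrl.grip_depth is the z of the grasp point in the tool frame, in m); z points along the fingers, x is the direction in which the jaws open and shut, and the axes are right-handed (so a half turn about z gives the same grasp; the last joint's range is limited). The gripper opens to 88 mm and grips with 3 to 60 N. Pads are 19 mm wide; open, the fingers measure 130 mm over their backs; the gripper's body (78 mm by 193 mm) begins 47 mm behind the grasp point.
Start: joints at [80.22, 20.546, 0.682, 0, -70.136, -16.507], TCP at [0.299, 0.605, 0.405] pointing down, gripper open.
Joint ranges: [-176.03, 176.03], [-82.01, 121.73], [-58.28, 71.71], [-173.87, 95.51], [-174.79, -0.11], [-173.66, 173.66]. Speed limits (degrees/s): [136.94, 136.94, 172.46, 180, 180, 180].

INTERFACE

Orientations are given as [roll, pitch, yaw] about the fixed x, y, z axes, in that order (R = Rz(yaw) Ry(pitch) Rx(roll)).
In Python, from plant import ctrl gives the robot as it stands.
- The arm moves only by the tool carry_out, never from a script. Its arguments are lists of equal length, an entry for each row: "linear": the shift along the tool's x, y, z in cm, a list of three; "twist": the turn about the tool's z in degrees. In form: {"linear": [[tx, ty, tz], ...], "twist": [twist, ...]}. A call has 1 to 12 rows; each row is the pose to reach, as a shift and turn from the pose measured when the call began, along the tool's axes at that moment; what a row does not reach only later rows make up. A row lasts 1/12 s, in which the tool goes at most 41.7 mm and 7.16 degrees, less where a joint would pass 70% of its speed; a pose out of reach is approached as far as the arm can. A call with a gripper value outside its range is refused whole. "fingers" is the gripper's target within -1 to 1 (fully open at 1, half-way at 0, shut at -1), set as the call begins (left out, the last holds). The fingers move at their own pace and stop on an object; the grip force is fixed at half the most. Time passes only in rows, so rows that repeat a pose let the fingers close. It gives the time, the measured TCP pose, the force and the opening at its end, in the units of the state.
- ctrl.get_obs(): the state, without advancing time (a new reading comes with each control period).
- ctrl.snapshot(name): name is "scene" or "top"; returns the picture (400x640x3 uint8, blue, green, red); there is no depth.
- ctrl.camera_params(name): a dict with "fovy" (degrees; the focal length in pixels is half the picture's height over the tangent of half this angle, whatever the lens; pixels are square), "cx", "cy" (the principal point, pixels), "eye" and "rotation" of the camera in the world. Camera axes: x right, y down, z forward; pixel columns grow to the right and rows downward; lengths in m; the calibration is good to about 2 mm. A picture is of the moment at which its call begins. camera_params takes no time and is no camera call.
- ctrl.close_job(): hands the job in, once; it reports no verdict.
The state is a dict: "clock": time; "joint_pos": joint angles; "qvel": joint speeds; "tau": joint torques, N m; "tool_pos": TCP position; "orientation": TCP orientation; "force": force on the tool from outside, world axes, zero at the start; "moment": the same for the moment, N m; "opening": finger opening in m.
Only numpy, scipy, OpenCV 4.12 (cv2) and the standard library are available. Lean on these libraries where they do the work, as an engineer would, in place of code of your own. Each camera call takes 0.05 s, during which the arm holds its last target.

TASK

With one fingertip on each, press both release buttons on top of the blot transfer unit all the way down together, and keep both down until the tray with the gel cassette has run fully out of the front, on the side away from you; then let both buttons come up and move clear. Only the buttons may be pushed: do not touch the tray or the cassette, and leave the things standing around and on the unit where they are.

Things in the scene. Friction and masses are not known exactly. Their poses are not given: they have to be found in the camera images.
- unit: blot transfer unit, fixed: low white housing 160 (x) x 164 (y) x 68 mm high, tray opening in its front (-x side, which looks away from the robot, within 40 degrees). Origin: centre of its underside, z up. On its top, at x = 0, two round release buttons at y = +32 and -32 mm, each in a black bezel 42 mm across, 6 mm high; midway between them a fixed grey cap 18 mm across, 12 mm high
- button_a_top (a point): centre of the flat top of the release button at the unit's +y: a cap 28 mm across; its top is 86 mm above the bench when up and 78 mm when fully down (68 mm is the housing's top). Axes as the unit's; moves with the button
- button_b_top (a point): the same for the release button at the unit's -y
- button_a (a joint): travel of the +y button, 0 = up, 0.008 m = fully down; a spring returns it. About 1.1 N starts it and 3.5 N takes it fully down (so 7 N for the pair). Its catch frees the tray when it is more than about 5 mm down
- button_b (a joint): the same for the -y button
- tray (a joint): travel of the cassette tray out of the unit's front (along the unit's -x): 0 = in, 0.110 m = fully out. A damped spring drives it out slowly, about 4 to 5 s for the whole way, while BOTH buttons are down; as soon as either comes up, a ratchet (15 mm pitch) stops it. Fully out it stays out by itself with the buttons up
- tray_mid (a point): centre of the tray's floor (14 mm above the bench); axes as the unit's; moves with the tray. The tray is grey, 146 mm wide and up to 45 mm high; fully out its front face stands 190 mm in front of the unit's origin
- cassette: flat clear gel cassette, 100 x 100 x 10 mm, loose in the tray, hidden under the housing at the start; origin: centre of its underside, 20 mm in front of the unit's origin at the start
- jar: bystander: amber jar, 52 mm across, 75 mm high, beside the unit; origin: centre of its underside
- vial: bystander: small capped vial, 22 mm across, 45 mm high, standing on the rear part of the unit's top, 52 to 60 mm from the line of the buttons towards the robot (unit's +x); origin: centre of its underside
- comb_box: bystander: small open white box 60 x 40 x 35 mm, beside the unit; origin: centre of its underside
- spacer_plate: bystander: flat green plate 100 x 60 x 5 mm on the bench; origin: centre of its underside
- beaker: bystander: clear beaker, 68 mm across, 85 mm high; origin: centre of its underside
Things that resemble listed ones, but are neither listed nor needed, are in the scene too. Leave any purple or yellow look-alike of the unit alone.

How it is judged (in metres and radians):
On the way, in this order (a step that is already met when the one before it is completed fails the run):
1. both buttons are down together while the tray is still in (value of joint each of button_a, button_b above 0.0055 m and value of joint tray below 0.03 m), for 0.2 s.
2. the tray is fully out with both buttons still down (value of joint each of button_a, button_b above 0.005 m and value of joint tray above 0.106 m), for 0.1 s.
At the end, for the whole second after the job is handed in: The tray is fully out (at least 106 of 110 mm), both buttons are up again (less than 2 mm down), the cassette lies flat and at rest in its tray, and no bystander has moved more than 30 mm or tipped (value of joint tray above 0.106 m and value of joint each of button_a, button_b below 0.002 m and x of cassette in the frame of tray_mid between -0.012 and 0.012 m and y of cassette in the frame of tray_mid between -0.008 and 0.008 m and z of cassette in the frame of tray_mid below 0.005 m and angle between cassette's own z axis and vertical below 0.08 rad and linear speed of cassette below 0.02 m/s and not (distance of any of jar, vial, comb_box, spacer_plate, beaker from where it was at the start of the episode above 0.03 m or angle between any of jar, vial, comb_box, spacer_plate, beaker's own z axis and vertical above 0.35 rad)); the robot touches nothing.
It fails at once if a button was let up while the tray was only part of the way out (value of joint tray between 0.012 and 0.104 m and value of joint any of button_a, button_b below 0.003 m).
It fails at once if the robot touched the tray or the cassette (contact force between any of the fingers, the arm and tray above 0.5 N or contact force between any of the fingers, the arm and cassette above 0.5 N).
It fails at once if the cassette was lifted from its tray (z of cassette in the frame of tray_mid above 0.01 m).
It fails at once if a bystander was moved more than 30 mm or tipped (distance of any of jar, vial, comb_box, spacer_plate, beaker from where it was at the start of the episode above 0.03 m or angle between any of jar, vial, comb_box, spacer_plate, beaker's own z axis and vertical above 0.35 rad).
It also fails if it takes over 34 s, if anything falls off the work surface, if the arm or the gripper's body presses on something with over 40 N, if the wrist force passes 120 N, or if a joint passes its speed limit or range.

## Working session

There is one attempt and no reset: what is moved stays moved. The work goes in short steps, Python scripts to look and compute and a tool call to move; the robot and the scene stay as the last step left them, time stands still between calls to the robot, and variables do not carry over. Pictures are saved under pics/ and viewed, and the job is handed in when it is done.

Besides the shell and the picture viewer there is one more tool, called after ">>>" by a JSON object that holds its "api" and its "payload", one argument or row to a line. carry_out: Moves the arm, as the interface text tells. Its arguments: {"type":"object","properties":{"linear":{"type":"array","items":{"type":"array","items":{"type":"number"}}},"twist":{"type":"array","items":{"type":"number"}},"fingers":{"type":"number"}},"required":["linear","twist"]}

```bash
ls; mkdir -p pics; python3 - <<'E'
from plant import ctrl
import cv2
for n in("scene","top"):
    cv2.imwrite(f"pics/{n}0.png",ctrl.snapshot(n)); print(ctrl.camera_params(n))
print(ctrl.get_obs(),ctrl.grip_depth)
E
```

```text
pics
{'fovy': 50.848552455976204, 'cx': 323.0202662511366, 'cy': 194.61925516759123, 'eye': array([0.93132519, 0.56525878, 1.24855461]), 'rotation': array([-147.91467792,    0.68479025,  138.86074413])}
{'fovy': 43.48033435802505, 'cx': 324.4095298197584, 'cy': 200.36687003913917, 'eye': array([0.28796814, 0.00807515, 1.91127906]), 'rotation': array([-175.01207497,    0.82651929,  -89.40191276])}
{'clock': 0.1, 'joint_pos': array([ 8.02195683e+01,  2.05873797e+01,  6.38495412e-01, -1.89819957e-02,
       -7.01363274e+01, -1.65067484e+01]), 'qvel': array([-0.00460005, -0.08976964,  0.04547674,  0.1530653 , -0.01986674,
       -0.02314914]), 'tau': array([-1.00584268e-03, -5.84162629e+01,  2.93749255e+01,  7.01528192e+00,
        1.01769750e-02, -5.30479656e-05]), 'tool_pos': array([0.29886006, 0.60503297, 0.4038077 ]), 'orientation': array([-1.79992896e+02, -8.67704682e-02, -1.16293648e+02]), 'force': array([-0.14625392, -0.12398134,  0.28255911]), 'moment': array([-0.00224754,  0.04264179, -0.0187452 ]), 'opening': 0.08769243847185272} 0.1593
```

View pics/scene0.png

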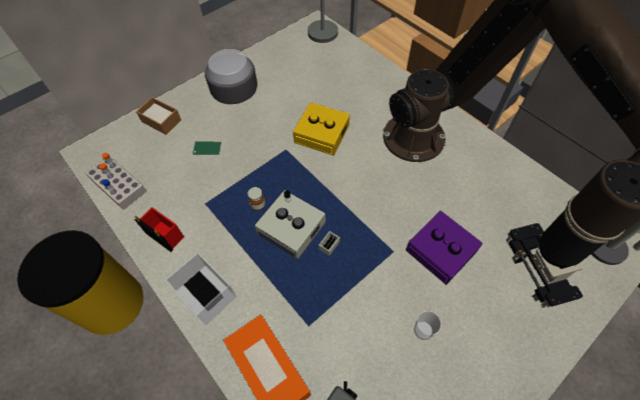

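View pics/top0.png

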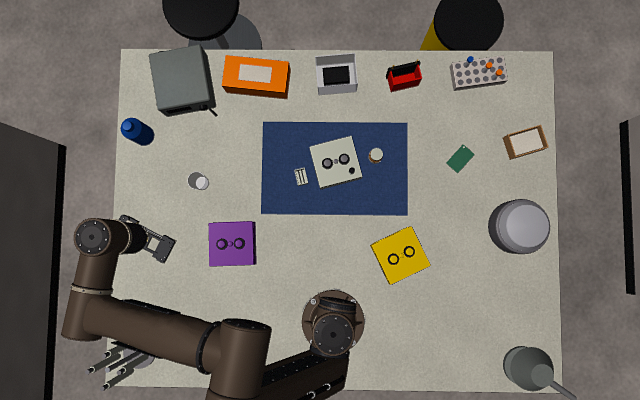

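The white unit stands on the blue mat, at about (336,162) in the top view and (291,220) in the scene view. The vial is on its robot side, with the jar and box beside it. I'll zoom in to measure the buttons.

```bash
python3 - <<'E'
import cv2
a=cv2.imread("pics/scene0.png")[180:270,240:350]; b=cv2.imread("pics/top0.png")[125:205,285:395]
cv2.imwrite("pics/zs.png",cv2.resize(a,None,fx=7,fy=6.6666,interpolation=cv2.INTER_CUBIC)[:600])
cv2.imwrite("pics/zt.png",cv2.resize(b,None,fx=7,fy=7,interpolation=cv2.INTER_CUBIC))
E
```

```text
(no output)
```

View pics/zs.png

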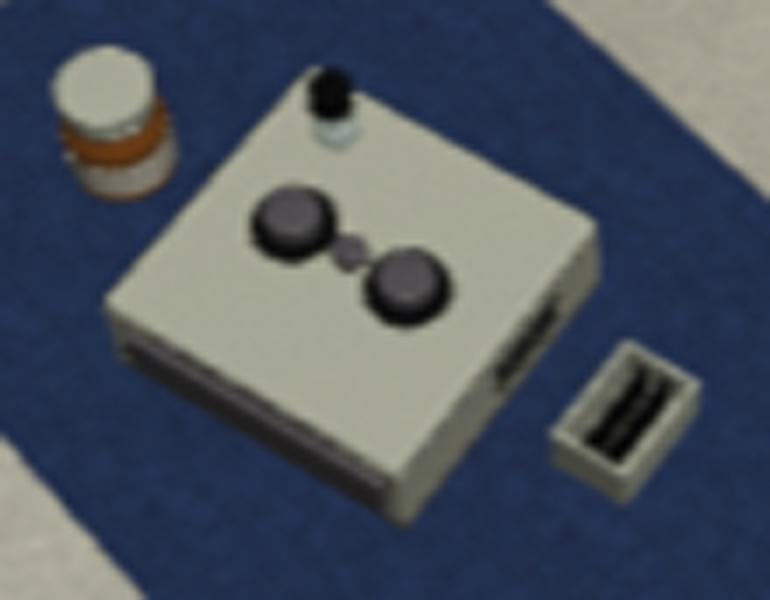

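View pics/zt.png

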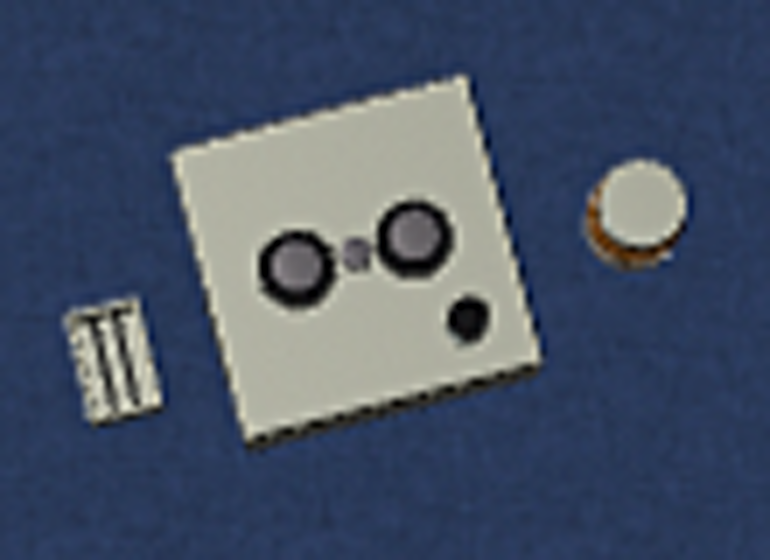

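```bash
cat > h.py <<'E'
import numpy as np
from scipy.spatial.transform import Rotation as R
from plant import ctrl
def ray(n,u,v):
    p=ctrl.camera_params(n); f=200/np.tan(np.radians(p['fovy']/2))
    d=R.from_euler('xyz',p['rotation'],degrees=True).apply([(u-p['cx'])/f,(v-p['cy'])/f,1]); return p['eye'],d
def at(n,u,v,z):
    e,d=ray(n,u,v); return e+d*(z-e[2])/d[2]
def proj(n,X):
    p=ctrl.camera_params(n); f=200/np.tan(np.radians(p['fovy']/2))
    c=R.from_euler('xyz',p['rotation'],degrees=True).inv().apply(np.asarray(X)-p['eye']); return c[...,:2]/c[...,2:]*f+[p['cx'],p['cy']]
E
python3 - <<'E'
from h import *
S=lambda u,v:((u+.5)/7+240-.5,(v+.5)/6.6667+180-.5)
T=lambda u,v:((u+.5)/7+285-.5,(v+.5)/7+125-.5)
def rep(n,f,bs,cs,names):
    P=[at(n,*f(*p),.086)[:2] for p in bs]; C=[at(n,*f(*p),.068)[:2] for p in cs]
    print(n,'btn',np.round(P,4),'mid',np.mean(P,0),'dist',np.linalg.norm(P[0]-P[1]))
    d=P[0]-P[1]; print(' yaw of +y axis-90',np.degrees(np.arctan2(d[1],d[0]))-90)
    print(' corners',np.round(C,4),'mean',np.mean(C,0),[round(float(np.linalg.norm(C[i]-C[i-1])),4) for i in range(4)])
    e=C[1]-C[0]; print(' edge ang',[round(float(np.degrees(np.arctan2(*(C[i]-C[i-1])[::-1]))),2) for i in range(4)])
rep('scene',S,[(407,272),(293,211)],[(107,300),(315,68),(597,225),(405,475)],0)
rep('top',T,[(296,266),(414,236)],[(172,153),(463,77),(541,364),(247,440)],0)
# vial cap, jar
print(at('top',*T(467,318),.113),at('scene',*S(330,90),.113),at('top',*T(642,205),.075))
E
```

```text
scene btn [[ 0.5846  0.0263]
 [ 0.6025 -0.0338]] mid [ 0.59358232 -0.00370164] dist 0.06270365874576125
 yaw of +y axis-90 16.57589600280903
 corners [[ 0.6909 -0.0606]
 [ 0.5385 -0.1011]
 [ 0.4974  0.056 ]
 [ 0.647   0.0994]] mean [ 0.59346456 -0.00156386] [0.1659, 0.1577, 0.1624, 0.1558]
 edge ang [-74.65, -165.12, 104.68, 16.16]
top btn [[ 0.5866  0.0285]
 [ 0.603  -0.0333]] mid [ 0.59481115 -0.00239947] dist 0.06399199739528554
 yaw of +y axis-90 14.876485253601132
 corners [[ 0.6498  0.0953]
 [ 0.692  -0.0592]
 [ 0.5382 -0.1013]
 [ 0.4964  0.0537]] mean [ 0.59411265 -0.00287894] [0.1589, 0.1602, 0.1594, 0.1605]
 edge ang [15.2, -74.73, -164.68, 105.09]
[ 0.55575384 -0.06037732  0.113     ] [ 0.55615704 -0.06128046  0.113     ] [ 0.62245046 -0.15390685  0.075     ]
```

>>> {"api": "carry_out", "payload": {
  "linear": [
    [1,-1.3,0],
    [3,-3.9,0],
    [5.2,-6.7,0],
    [7.4,-9.5,0],
    [9.6,-12.4,0],
    [11.8,-15.2,0],
    [14,-18,0],
    [16.2,-20.9,0],
    [18.4,-23.7,0],
    [20.6,-26.5,0],
    [22.2,-28.6,0],
    [23,-29.6,0]
  ],
  "twist": [-1,-3,-5.5,-8,-11,-14,-17,-20,-23,-25,-27,-28],
  "fingers": 0.1
}}

```text
clock: 1.1
tool_pos: [0.463, 0.2649, 0.4041]
orientation: [179.9, -0.1, -88.3]
force: [-0.3, 0.5, 0.1]
opening: 0.0482
```

```bash
cat >> h.py <<'E'
def togo(x,y,yaw,z):
    o=ctrl.get_obs(); r=R.from_euler('xyz',o['orientation'],degrees=True)
    d=r.inv().apply(np.array([x,y,z])-o['tool_pos'])*100
    print('t',o['clock'],'tcp',np.round(o['tool_pos'],4),np.round(o['orientation'],2),'open',o['opening'],'F',np.round(o['force'],2))
    print('shift cm',np.round(d,2),'twist',round(-(yaw-o['orientation'][2]),2))
E
python3 -c "
from h import *
togo(.594,-.0028,-74.9,.35)"
```

```text
t 1.1 tcp [0.463  0.2649 0.4041] [ 1.7994e+02 -1.1000e-01 -8.8290e+01] open 0.048178820693189385 F [-0.32  0.53  0.08]
shift cm [ 27.14 -12.3    5.45] twist -13.39
```

>>> {"api": "carry_out", "payload": {
  "linear": [
    [1,-0.5,0.2],
    [3.5,-1.6,0.7],
    [6.5,-2.9,1.3],
    [9.5,-4.3,1.9],
    [12.5,-5.7,2.5],
    [15.5,-7,3.1],
    [18.5,-8.4,3.7],
    [21.5,-9.7,4.3],
    [24,-10.9,4.8],
    [26,-11.8,5.2],
    [27.1,-12.3,5.45],
    [27.1,-12.3,5.45]
  ],
  "twist": [-0.5,-1.7,-3.2,-4.7,-6.2,-7.7,-9.2,-10.7,-12,-13,-13.4,-13.4]
}}

```text
clock: 2.1
tool_pos: [0.5945, -0.0046, 0.3485]
orientation: [179.8, -0.1, -75.0]
force: [0.3, 0.9, -0.4]
opening: 0.0483
```

```bash
python3 -c "
from h import *
import cv2
cv2.imwrite('pics/s1.png',cv2.resize(ctrl.snapshot('scene')[130:290,190:400],None,fx=3.7,fy=3.7,interpolation=cv2.INTER_CUBIC))
togo(.594,-.0028,-74.9,.28)"
```

```text
t 2.15 tcp [ 0.5941 -0.0036  0.3489] [ 1.7981e+02 -9.0000e-02 -7.5020e+01] open 0.04815722195469066 F [ 1.06 -0.59 -0.6 ]
shift cm [-0.09 -0.03  6.89] twist -0.12
```

View pics/s1.png

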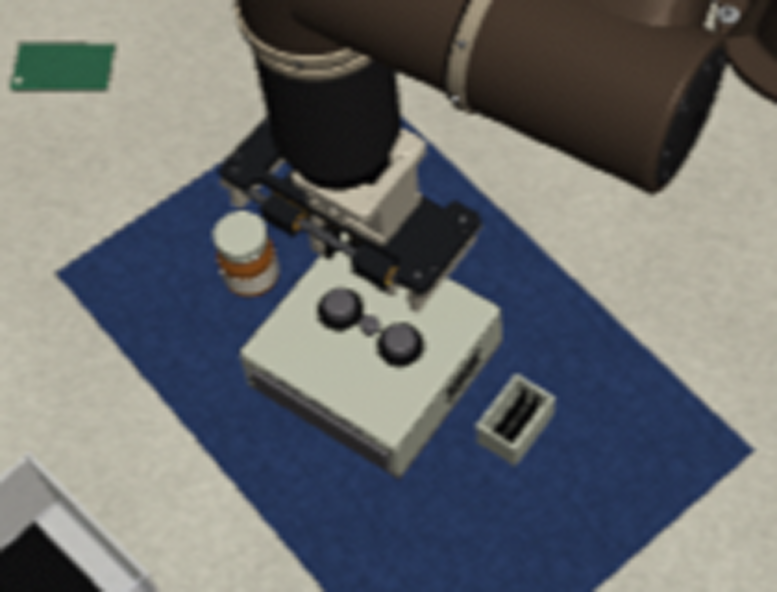

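```bash
python3 -c "
from h import *
o=ctrl.get_obs(); r=R.from_euler('xyz',o['orientation'],degrees=True)
for x in (-.045,-.024,.024,.045):
  for z in (.11,.178): 
    X=o['tool_pos']+r.apply([x,0,z]); print(x,z,np.round(X,3),np.round((proj('scene',X)-[190,130]+.5)*3.7))
import cv2
cv2.imwrite('pics/s2.png',cv2.resize(cv2.imread('pics/s1.png')[100:320,180:520],None,fx=2.3,fy=2.3))
"
```

```text
-0.045 0.11 [0.582 0.04  0.239] [401. 250.]
-0.045 0.178 [0.582 0.04  0.171] [407. 294.]
-0.024 0.11 [0.588 0.019 0.239] [379. 237.]
-0.024 0.178 [0.587 0.019 0.171] [385. 282.]
0.024 0.11 [ 0.6   -0.027  0.239] [329. 208.]
0.024 0.178 [ 0.6   -0.027  0.171] [338. 254.]
0.045 0.11 [ 0.605 -0.047  0.239] [308. 196.]
0.045 0.178 [ 0.605 -0.047  0.171] [317. 242.]
```

View pics/s2.png

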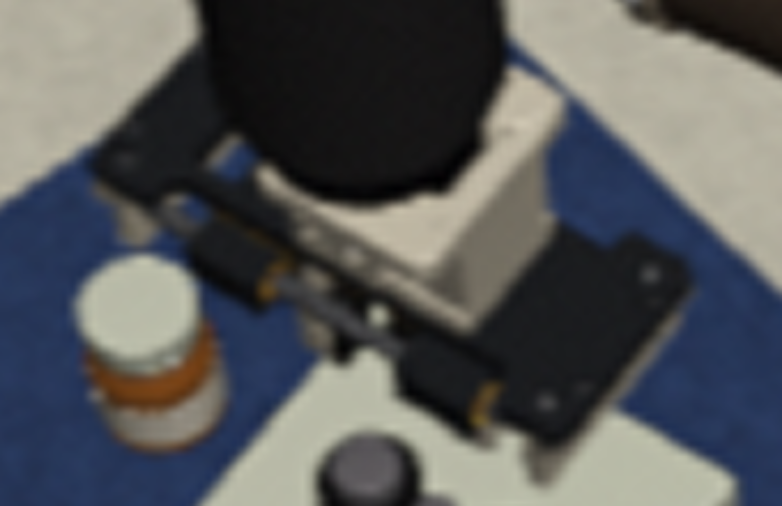

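>>> {"api": "carry_out", "payload": {
  "linear": [
    [-0.1,0,0.4],
    [-0.1,0,1.2],
    [-0.1,0,2.1],
    [-0.1,0,3.1],
    [-0.1,0,4.1],
    [-0.1,0,5],
    [-0.1,0,5.8],
    [-0.1,0,6.4],
    [-0.1,0,6.8],
    [-0.1,0,7],
    [-0.1,0,7]
  ],
  "twist": [0,0,0,0,0,0,0,0,0,0,0]
}}

```text
clock: 3.07
tool_pos: [0.5936, -0.0028, 0.2785]
orientation: [179.8, -0.1, -75.0]
force: [0.5, 0.4, 0.4]
opening: 0.0482
```

```bash
python3 -c "
from h import *
import cv2
cv2.imwrite('pics/s3.png',cv2.resize(ctrl.snapshot('scene')[170:270,235:345],None,fx=6,fy=6,interpolation=cv2.INTER_CUBIC))
togo(.594,-.0028,-74.9,.264)"
```

```text
t 3.1167 tcp [ 0.5937 -0.0028  0.279 ] [ 1.7981e+02 -9.0000e-02 -7.5020e+01] open 0.0482657174362375 F [ 0.44 -0.42  0.09]
shift cm [ 0.01 -0.03  1.5 ] twist -0.12
```

View pics/s3.png

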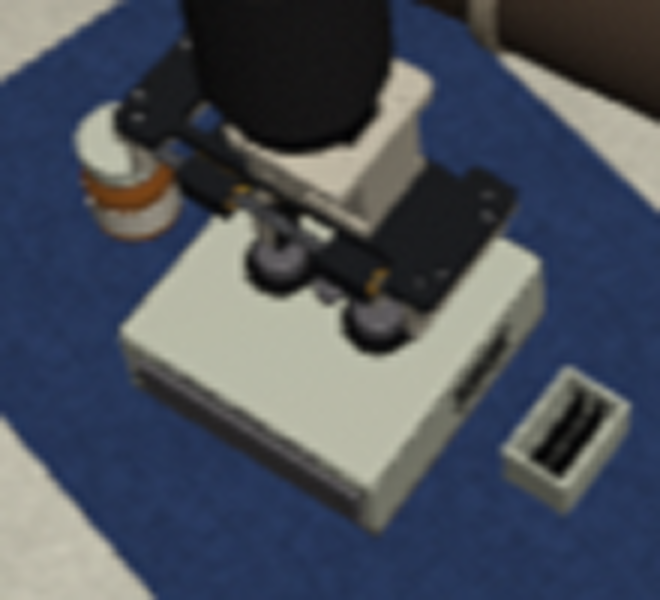

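The left fingertip is over its cap at about (280,260). The right one is hidden, but its position follows from symmetry. The vial is not in the way, so I'll press.

>>> {"api": "carry_out", "payload": {
  "linear": [
    [0,0,0.3],
    [0,0,0.7],
    [0,0,1.1],
    [0,0,1.4],
    [0,0,1.7],
    [0,0,2],
    [0,0,2.2],
    [0,0,2.35],
    [0,0,2.4]
  ],
  "twist": [0,0,0,0,0,0,0,0,0]
}}

```text
clock: 3.87
tool_pos: [0.5936, -0.0028, 0.2563]
orientation: [179.8, -0.1, -75.0]
force: [-8.0, 0.9, 18.1]
opening: 0.0482
```

>>> {"api": "carry_out", "payload": {
  "linear": [
    [0,0,0.1],
    [0,0,0.1],
    [0,0,0.1],
    [0,0,0.1],
    [0,0,0.1],
    [0,0,0.1],
    [0,0,0.1],
    [0,0,0.1],
    [0,0,0.1],
    [0,0,0.1],
    [0,0,0.1],
    [0,0,0.1]
  ],
  "twist": [0,0,0,0,0,0,0,0,0,0,0,0]
}}

```text
clock: 4.87
tool_pos: [0.5935, -0.0028, 0.2564]
orientation: [179.8, -0.1, -75.0]
force: [-5.2, 0.3, 11.7]
opening: 0.048
```

```bash
python3 -c "
from h import *
import cv2
cv2.imwrite('pics/s4.png',cv2.resize(ctrl.snapshot('scene')[170:270,235:345],None,fx=6,fy=6,interpolation=cv2.INTER_CUBIC))
togo(.594,-.0028,-74.9,.256)"
```

```text
t 4.9167 tcp [ 0.5935 -0.0028  0.2564] [ 1.7985e+02 -1.3000e-01 -7.4970e+01] open 0.0482746206716056 F [-4.58  0.7  11.09]
shift cm [ 0.01 -0.04  0.04] twist -0.07
```

View pics/s4.png

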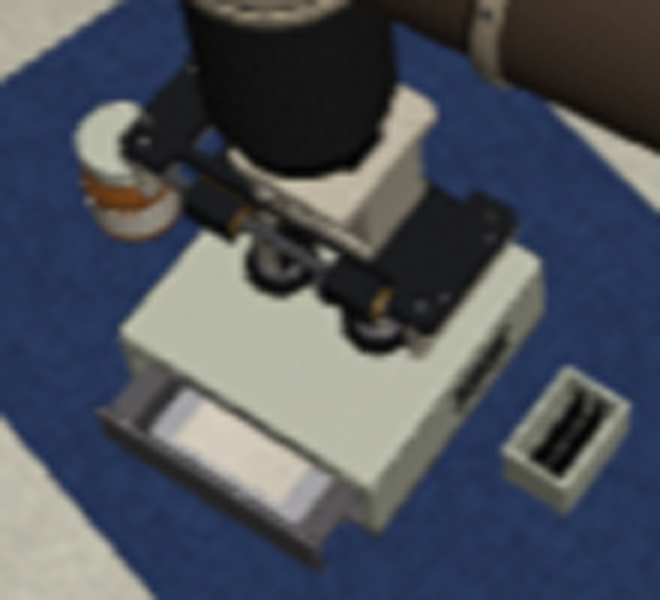

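The tray is running out (its front face runs from about (100,410) to (320,565)), and the cassette lies flat in it. The force is 11 N, so both buttons are down. I'll keep holding.

>>> {"api": "carry_out", "payload": {
  "linear": [
    [0,0,0.1],
    [0,0,0.1],
    [0,0,0.1],
    [0,0,0.1],
    [0,0,0.1],
    [0,0,0.1],
    [0,0,0.1],
    [0,0,0.1],
    [0,0,0.1],
    [0,0,0.1],
    [0,0,0.1],
    [0,0,0.1]
  ],
  "twist": [0,0,0,0,0,0,0,0,0,0,0,0]
}}

```text
clock: 5.92
tool_pos: [0.5935, -0.0028, 0.2564]
orientation: [179.9, -0.1, -75.0]
force: [-4.4, 0.9, 10.9]
opening: 0.0483
```

>>> {"api": "carry_out", "payload": {
  "linear": [
    [0,0,0.1],
    [0,0,0.1],
    [0,0,0.1],
    [0,0,0.1],
    [0,0,0.1],
    [0,0,0.1],
    [0,0,0.1],
    [0,0,0.1],
    [0,0,0.1],
    [0,0,0.1],
    [0,0,0.1],
    [0,0,0.1]
  ],
  "twist": [0,0,0,0,0,0,0,0,0,0,0,0]
}}

```text
clock: 6.92
tool_pos: [0.5934, -0.0028, 0.2564]
orientation: [179.9, -0.2, -74.9]
force: [-4.2, 1.0, 10.3]
opening: 0.0482
```

>>> {"api": "carry_out", "payload": {
  "linear": [
    [0,0,0.1],
    [0,0,0.1],
    [0,0,0.1],
    [0,0,0.1],
    [0,0,0.1],
    [0,0,0.1],
    [0,0,0.1],
    [0,0,0.1],
    [0,0,0.1],
    [0,0,0.1],
    [0,0,0.1],
    [0,0,0.1]
  ],
  "twist": [0,0,0,0,0,0,0,0,0,0,0,0]
}}

```text
clock: 7.92
tool_pos: [0.5933, -0.0028, 0.2564]
orientation: [179.9, -0.2, -74.9]
force: [-4.2, 1.1, 10.6]
opening: 0.0481
```

>>> {"api": "carry_out", "payload": {
  "linear": [
    [0,0,0.1],
    [0,0,0.1],
    [0,0,0.1],
    [0,0,0.1],
    [0,0,0.1],
    [0,0,0.1],
    [0,0,0.1],
    [0,0,0.1],
    [0,0,0.1],
    [0,0,0.1],
    [0,0,0.1],
    [0,0,0.1]
  ],
  "twist": [0,0,0,0,0,0,0,0,0,0,0,0]
}}

```text
clock: 8.92
tool_pos: [0.5932, -0.0027, 0.2564]
orientation: [180.0, -0.2, -74.9]
force: [-6.0, 1.1, 10.7]
opening: 0.0481
```

```bash
python3 -c "
from h import *
import cv2
im=ctrl.snapshot('scene'); cv2.imwrite('pics/s5f.png',im)
cv2.imwrite('pics/s5.png',cv2.resize(im[175:285,225:345],None,fx=5.4,fy=5.4,interpolation=cv2.INTER_CUBIC))
togo(.594,-.0028,-74.9,.256)
a=np.radians(15.1); c=np.array([.594,-.0028]); f=np.array([np.cos(a),np.sin(a)]); l=np.array([-f[1],f[0]])
for d in (.18,.19):
  for s in (-.073,.073):
    for z in (0.045,):
      p=c+d*f+s*l; print(d,s,np.round((proj('scene',[*p,z])-[225,175]+.5)*5.4))
"
```

```text
t 8.9667 tcp [ 0.5932 -0.0027  0.2564] [ 1.7995e+02 -1.7000e-01 -7.4900e+01] open 0.048019225514877695 F [-4.64  1.83 10.69]
shift cm [ 0.03 -0.07  0.04] twist 0.0
0.18 -0.073 [ 71. 426.]
0.18 0.073 [272. 559.]
0.19 -0.073 [ 59. 439.]
0.19 0.073 [261. 574.]
```

View pics/s5.png

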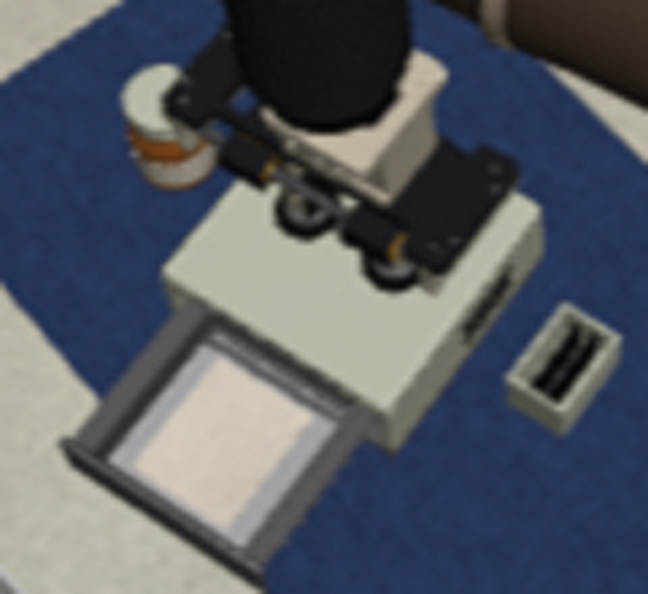

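The tray front edge, (62,441) to (262,580), matches the predicted fully-out position of (59,439) to (261,574). I'll hold a little longer to confirm it has stopped moving.

>>> {"api": "carry_out", "payload": {
  "linear": [
    [0,0,0.1],
    [0,0,0.1],
    [0,0,0.1],
    [0,0,0.1],
    [0,0,0.1],
    [0,0,0.1],
    [0,0,0.1],
    [0,0,0.1],
    [0,0,0.1],
    [0,0,0.1],
    [0,0,0.1],
    [0,0,0.1]
  ],
  "twist": [0,0,0,0,0,0,0,0,0,0,0,0]
}}

```text
clock: 9.97
tool_pos: [0.5931, -0.0027, 0.2564]
orientation: [180.0, -0.2, -74.9]
force: [-4.2, 0.8, 10.6]
opening: 0.0478
```

```bash
python3 -c "
from h import *
import cv2
im=ctrl.snapshot('scene')
d=cv2.absdiff(im,cv2.imread('pics/s5f.png')).max(2)[225:285,225:310]; print(d.max(),(d>25).sum(),d.mean())
togo(.594,-.0028,-74.9,.256)"
```

```text
9 0 0.8878431372549019
t 10.0167 tcp [ 0.5931 -0.0027  0.2564] [179.98  -0.19 -74.88] open 0.04819380692440367 F [-4.83  0.21 10.21]
shift cm [ 0.03 -0.08  0.04] twist 0.02
```

The tray is at rest, so I'll lift straight up.

>>> {"api": "carry_out", "payload": {
  "linear": [
    [0,0,-0.3],
    [0,0,-0.8],
    [0,0,-1.5],
    [0,0,-2.5],
    [0,0,-4],
    [0,0,-6],
    [0,0,-8],
    [0,0,-10],
    [0,0,-12],
    [0,0,-13.5],
    [0,0,-14],
    [0,0,-14]
  ],
  "twist": [0,0,0,0,0,0,0,0,0,0,0,0]
}}

```text
clock: 11.02
tool_pos: [0.5932, -0.0023, 0.3982]
orientation: [-179.8, -0.2, -74.9]
force: [-0.4, 0.4, -0.2]
opening: 0.0481
```

>>> {"api": "carry_out", "payload": {
  "linear": [
    [-1,0,0],
    [-3,0,0],
    [-6,0,0],
    [-9,0,0],
    [-12,0,0],
    [-15,0,0],
    [-18,0,0],
    [-20,0,0],
    [-21,0,0],
    [-21,0,0],
    [-21,0,0]
  ],
  "twist": [0,0,0,0,0,0,0,0,0,0,0]
}}

```text
clock: 11.93
tool_pos: [0.5381, 0.2008, 0.3966]
orientation: [-179.9, -0.2, -74.8]
force: [-0.3, 0.8, 1.0]
opening: 0.048
```

```bash
python3 -c "
from h import *
import cv2
im=ctrl.snapshot('scene'); t=ctrl.snapshot('top')
a=cv2.resize(im[175:285,225:345],None,fx=3.3,fy=3.3,interpolation=cv2.INTER_CUBIC)
b=cv2.resize(t[100:210,280:400],None,fx=3.3,fy=3.3,interpolation=cv2.INTER_CUBIC)
cv2.imwrite('pics/end.png',np.hstack([a,b])); cv2.imwrite('pics/endf.png',im)
togo(.594,-.0028,-74.9,.256)"
```

```text
t 12.0333 tcp [0.5385 0.1998 0.397 ] [-179.9    -0.21  -74.91] open 0.04820467798536639 F [-0.73 -0.83  0.88]
shift cm [20.96 -0.06 14.18] twist -0.01
```

View pics/end.png

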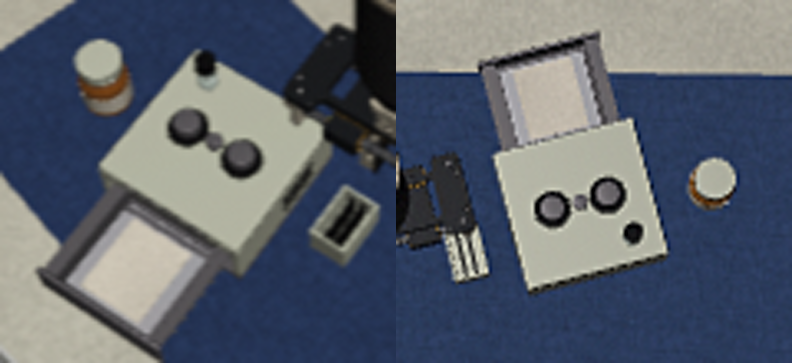

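View pics/endf.png

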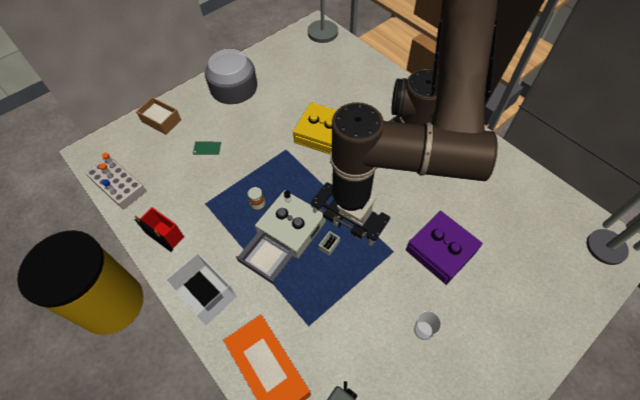

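The tray is fully out with the cassette flat in it. Both buttons are up, the bystanders haven't moved, and the gripper is clear and at rest, about 140 mm above the tallest thing near it. Handing in.

```bash
python3 -c "
from plant import ctrl
print(ctrl.close_job())"
```

```text
the job is handed in; nothing more can be done
None
```

The job is done and handed in at about 12 s. No verdict was reported.

- **Press:** I set the finger opening to 48 mm, so one fingertip sat on each button, and pressed both down together. The fingertips stopped at about 78.4 mm, against 78 mm for fully down. The wrist force was about 11 N while holding, after a brief 18 N reading. I held for about 6 s.
- **Tray:** Its front edge matched the predicted fully-out position to about 1 px in the camera image. It had not moved between two pictures taken about a second apart, with the buttons still held.
- **Release:** I lifted straight up and then moved sideways, clear of the unit. In the last pictures both buttons are up, the cassette lies flat in the tray, and the jar, vial, box, plate and beaker look unmoved. The wrist force was back to about zero.

Two things I did not measure directly. The right fingertip was hidden from the camera, so I inferred its contact from symmetry, and from the tray running out, which needs both buttons down. A sideways force of 4 to 8 N also showed while pressing. I did not trace its cause, but the tool moved less than 1 mm sideways.

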